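# Hold the sample cage gate open

## Robot

A 7-joint arm with a two-finger parallel gripper is mounted at the origin on a cart in front of the work surface, level with it; the furniture and walls round the work are solid. World frame = base frame: x ahead of the robot, y to its left, z up, the work surface at z = 0. Lengths are in m, angles in rad, forces in N, time in s.
With the tool pointing down it reaches from about 0.425 to 0.925 m from the base axis. Payload 6.8 kg.
Tool frame: the origin (TCP) lies at the very end of the fingers, on their centre line; the grasp point (between the pads) lies 19 mm behind it; z points along the fingers, y is the line along which they close (so a half turn about z gives the same grasp; the last joint's range is limited). The gripper opens to 85 mm and grips with 20 to 120 N. Pads are 22 mm wide; open, the fingers measure 114 mm over their backs; the gripper's body (76 mm by 85 mm) begins 54 mm behind the grasp point. The pads swing forward as they close: fully open they stand 13 mm farther back than shut.
Start: joints at [1.054, 0.477, 0.022, 1.555, -0.011, 1.109, -0.083], TCP at [0.268, -0.619, 0.231] pointing down, gripper open.
Joint ranges: [-2.96, 2.96], [-0.34, 2.1], [-1.41, 1.46], [0.24, 2.44], [-1.37, 4.51], [0.17, 1.92], [-2.96, 2.96]. Speed limits (rad/s): [2.39, 2.39, 3.14, 3.14, 3.14, 3.14, 3.14].

## Interface

Orientations are given as a unit quaternion [w, x, y, z].
In Python, from station import bot gives the robot as it stands.
- The arm moves only by the tool jog_arm, never from a script. Its argument "motion" is a list of rows, each a list of 7 numbers: the turn, a rotation vector about the tool's x, y, z in rad, then the shift along the tool's x, y, z in mm, then the finger opening in mm, from 0 to 85.4. A call has 1 to 10 rows; each row is the pose to reach, as a shift and turn from the pose commanded when the call began, along the tool's axes at that moment; what a row does not reach only later rows make up. A row lasts 1/8 s, in which the tool goes at most 62.5 mm and 10.7 degrees, less where a joint would pass 70% of its speed; a pose out of reach is approached as far as the arm can. A call with a gripper value outside its range is refused whole. The fingers move at their own pace and stop on an object; "grip_force" is the grip in N (left out, the last holds). Time passes only in rows, so rows that repeat a pose let the fingers close. It gives the time, the measured TCP pose, the force, the opening and the grip force at its end, in the units of the state.
- bot.get_obs(): the state, without advancing time (a new reading comes with each control period).
- bot.read_camera(name): name is "scene" or "top" or "wrist"; returns a dict with "pixels" (384x512x3 uint8, red, green, blue), "camera_matrix" (3x3 intrinsics, pixels), "T" (4x4, takes a point from camera to world coordinates); the wrist camera has in their place "tool_from_camera" (4x4, takes a point from camera to tool coordinates, whose origin is the TCP and whose axes are the flange's). Camera axes: x right, y down, z forward; pixel columns grow to the right and rows downward; lengths in m; the calibration is good to about 2 mm. A picture is of the moment at which its call begins: read the wrist's pose just before it. There is no depth.
- bot.hand_in(): hands the job in; it is judged then, once.
Trained networks look in a picture, given as the dict that the camera call returned (one of the last four; its "shot" number tells which), for a name from the list of things; names that differ only in an ending like _2 or _b are one class to them, and where a whole thing is asked for, a point or a joint stands for the part that bears it (a point fixed in the world has none). Each returns a list of dicts, best first, with "score" (0 to 1); they miss things now and then, are a little off and sometimes report something else, mostly with a low value. They report only what shows in the picture. A call takes as long as a camera call.
- bot.spot_in(thing, picture): "xy" ([column, row] in pixels, amid what is visible of it).
- bot.tip_of(thing, picture): "xy" ([column, row] in pixels: a listed point, or the origin of a listed thing).
The state is a dict: "t": time; "q": joint angles; "joint_vel": joint speeds; "joint_torque": joint torques, N m; "eef_pos": TCP position; "tool_rot": TCP orientation; "contact_force": force on the tool from outside, world axes, zero at the start; "torque": the same for the moment, N m; "gripper_width": opening from 0.0 (shut) to 1.0 (fully open); "grasp_force": force on a finger pad.
Only numpy, scipy, OpenCV 4.12 (cv2) and the standard library are available. Lean on these libraries where they do the work, as an engineer would, in place of code of your own. Each camera call takes 0.05 s, during which the arm holds its last target. There are 200 camera calls.

## Task

I need both hands to take the bottle out of the small wire sample cage, so please open it for me: squeeze the red catch fully closed first, then the blue one, then swing the gate out by its upright handle, past the click of its detent, until it is wide open, about square to the front of the cage. The gate springs back, so keep hold of its handle and finish while still holding it wide open; leave the things inside the cage and on the bench where they are.

Things in the scene. Friction and masses are not known exactly. Their poses are not given: they have to be found in the camera images.
- cage: Open-topped wire sample cage fixed to the bench, 182x170x130 mm. Origin on the bench under the middle of its front; x points into the cage (inside 0 to 100 mm), y along the front (-85 to +85), z up. White 8 mm apron in front (x -82 to 0). Aluminium header over the front (x 0 to 24 mm, top z 130) carries the catches. Place and yaw vary; the front (-x) looks about to the robot's right.
- red_grip (a point): Point midway between the two upright red tabs of the red squeeze catch, 160 mm above the bench; axes as the cage's. The tabs (24 mm in cage x, 8 mm in y, from 134 to 176 mm above the bench) stand either side of it along cage y: 40 mm over their outer faces latched, 20 mm squeezed. One finger goes outside each, from above; only below 134 mm is the header in the way.
- blue_grip (a point): The same point of the blue squeeze catch, equal to the red one in every measure. The catches sit 70 mm apart on the header, at cage x = 12 mm and y = +45 and -25 mm; which colour is where varies.
- red_catch (a joint): Travel of each red tab towards the other, m: 0 latched, 0.010 fully squeezed. The two tabs are geared together, resist with about 3 N in all and stay where they are left. Hooks on the tabs hold the gate shut until the travel is more than about 0.005.
- blue_catch (a joint): The same for the blue catch. Both catches must be squeezed before the gate can move.
- gate (a joint): Gate angle, rad: 0 shut, grows as it swings out to the front (anticlockwise from above about the hinge), stop at 1.5. A light spring always pulls it shut (about 1 N at the handle when shut, 2.5 N wide open). The detent is a spring ball in the apron, passed at about 0.5 to 0.7 rad with some 5 to 10 N at the handle; let go beyond it, the gate falls back onto it.
- gate_grip (a point): Grip point on the gate's handle, an upright round black post with a yellow band, 16 mm in diameter, 172 mm above the bench (post top at 190, free down to 144), 30 mm clear of the gate's front face. Moves and turns with the gate; axes as the cage's when shut. 160 mm from the hinge axis.
- gate_hinge (a point): Point on the gate's upright hinge axis at the height of gate_grip, at cage x = -14 mm, y = -82 mm.
- stock_bottle: White screw-cap bottle, 38 mm across and 82 mm high, standing loose in the cage; origin under its centre. To be left alone.
- orange_cup: White cup with orange lid, 42 mm across and 41 mm high, standing loose in the cage; origin under its centre. To be left alone.
- timer: White bench timer with blue buttons, 62x68x24 mm, on the bench; origin under its centre. To be left alone.
- stapler: Blue and black stapler, 34x125x43 mm, on the bench; origin under its centre. To be left alone.
- tape_roll: Roll of yellow tape lying flat, 62 mm across and 20 mm high; origin under its centre. To be left alone.
- white_cup: White cup with white lid, 42 mm across and 41 mm high; origin under its centre. To be left alone.

How it is judged:
On the way, in this order (a step that is already met when the one before it is completed fails the run):
1. the red catch is squeezed closed while the blue one is still latched and the gate shut (value of joint red_catch above 0.007 m and value of joint blue_catch below 0.004 m and value of joint gate below 0.1 rad), for 0.1 s.
2. the blue catch is squeezed closed too, the gate still shut (value of joint blue_catch above 0.007 m and value of joint red_catch above 0.006 m and value of joint gate below 0.1 rad), for 0.1 s.
3. the gate is swung out past its detent (value of joint gate above 0.9 rad), for 0.1 s.
At the end, for the whole second after the job is handed in: The gate stands at least 1.25 rad (72 degrees) open, still (under 0.1 rad/s), with the fingers holding it (contact over 0.5 N) as the program finishes and through the second after (value of joint gate above 1.25 rad and velocity of joint gate between -0.1 and 0.1 rad/s and contact force between the fingers and gate above 0.5 N); the arm keeps its last pose, push and grip.
It fails at once if something in the cage was moved more than 2 cm or tipped (distance of any of stock_bottle, orange_cup from where it was at the start of the episode above 0.02 m or angle between any of stock_bottle, orange_cup's own z axis and vertical above 0.5 rad).
It fails at once if a bystander on the bench was moved more than 3 cm (distance of any of timer, stapler, tape_roll, white_cup from where it was at the start of the episode above 0.03 m).
It also fails if it takes over 61 s, if anything falls off the work surface, if the arm or the gripper's body presses on something with over 40 N, if the wrist force passes 120 N, or if a joint passes its speed limit or range.

## Working session

There is one attempt and no reset: what is moved stays moved. The work goes in short steps, Python scripts to look and compute and a tool call to move; the robot and the scene stay as the last step left them, time stands still between calls to the robot, and variables do not carry over. Pictures are saved under pics/ and viewed, at most 10 in all, crops included, and the job is handed in when it is done.

Besides the shell and the picture viewer there is one more tool, called after "Request:" by a JSON object that holds its "fn" and its "kwargs", one argument or row to a line. jog_arm: Moves the arm, as the interface text tells. Its arguments: {"type":"object","properties":{"motion":{"type":"array"},"grip_force":{"type":"number"}},"required":["motion"]}

```bash
mkdir -p pics
cat > h.py <<'E'
import numpy as np,cv2
from station import bot
from scipy.spatial.transform import Rotation as R
def ray(p,xy):
    d=np.linalg.inv(p["camera_matrix"])@np.array([xy[0],xy[1],1.]);T=np.array(p["T"])
    return T[:3,3],T[:3,:3]@d
def atz(p,xy,z):
    o,d=ray(p,xy);return o+d*(z-o[2])/d[2]
def Tw(o):
    q=o["tool_rot"];T=np.eye(4);T[:3,:3]=R.from_quat([q[1],q[2],q[3],q[0]]).as_matrix();T[:3,3]=o["eef_pos"];return T
def cam(n):
    o=bot.get_obs();p=bot.read_camera(n)
    if n=="wrist":p["T"]=Tw(o)@np.array(p["tool_from_camera"])
    return p
def save(p,f):cv2.imwrite("pics/"+f,cv2.cvtColor(p["pixels"],cv2.COLOR_RGB2BGR))
E
python3 - <<'E'
from h import *
np.set_printoptions(precision=4,suppress=True)
o=bot.get_obs();print(o["t"],o["eef_pos"],o["tool_rot"],o["gripper_width"])
Z=dict(red_grip=.16,blue_grip=.16,gate_grip=.172,gate_hinge=.172,cage=0,stock_bottle=0,timer=0,stapler=0,tape_roll=0,white_cup=0,orange_cup=0)
P={}
for c in("top","scene"):
    p=cam(c);save(p,c+".png");P[c]=p
    print(c,p["T"][:3,3])
    for n,z in Z.items():
        r=bot.tip_of(n,p)
        for x in r[:2]:print(n,x["xy"],round(x["score"],2),atz(p,x["xy"],z)[:2])
i=np.hstack([P["top"]["pixels"],P["scene"]["pixels"]])
cv2.imwrite("pics/both.png",cv2.resize(cv2.cvtColor(i,cv2.COLOR_RGB2BGR),(800,300),interpolation=cv2.INTER_AREA))
E
```

```text
0.0 [ 0.2681 -0.6188  0.2303] [-0.0009  0.9792  0.203  -0.0003] 1.0011970214258303
top [ 0.2851 -0.1778  1.3412]
red_grip [147.4, 178.6] 0.79 [0.5226 0.1611]
red_grip [146.7, 202.9] 0.34 [0.4528 0.1594]
blue_grip [143.8, 201.2] 0.55 [0.4576 0.1678]
blue_grip [352.2, 173.8] 0.16 [ 0.5387 -0.4203]
gate_grip [172.2, 211.1] 0.6 [0.4285 0.0838]
gate_hinge [150.9, 159.7] 0.69 [0.5748 0.1506]
gate_hinge [160.3, 196.3] 0.48 [0.4699 0.1189]
cage [159.9, 196.1] 0.68 [0.4977 0.1638]
cage [171.3, 212.6] 0.48 [0.4448 0.1249]
stock_bottle [146.0, 208.0] 0.44 [0.4591 0.2064]
timer [328.7, 208.8] 0.86 [ 0.4592 -0.3752]
stapler [351.2, 174.8] 0.76 [ 0.5698 -0.4499]
tape_roll [367.2, 205.9] 0.81 [ 0.4691 -0.4975]
white_cup [390.8, 190.8] 0.74 [ 0.5181 -0.5745]
orange_cup [142.7, 185.9] 0.55 [0.5307 0.2209]
scene [-0.2812  0.3351  1.1547]
red_grip [151.2, 235.1] 0.56 [0.5342 0.1681]
blue_grip [168.6, 252.4] 0.82 [0.4471 0.1492]
blue_grip [152.9, 273.3] 0.72 [0.4032 0.217 ]
cage [167.0, 271.2] 0.92 [0.4969 0.1551]
cage [168.1, 254.7] 0.46 [0.5563 0.1247]
stock_bottle [159.4, 286.1] 0.47 [0.4574 0.1989]
timer [304.1, 215.5] 0.69 [ 0.4599 -0.3823]
timer [168.0, 271.2] 0.47 [0.4952 0.1522]
stapler [300.1, 187.3] 0.69 [ 0.5879 -0.4583]
stapler [193.9, 243.8] 0.49 [0.5528 0.0287]
tape_roll [327.4, 201.5] 0.63 [ 0.4712 -0.503 ]
tape_roll [331.3, 182.2] 0.51 [ 0.5468 -0.5844]
white_cup [333.5, 184.5] 0.51 [ 0.5319 -0.5836]
orange_cup [190.7, 243.7] 0.59 [0.559  0.0381]
orange_cup [154.0, 275.0] 0.42 [0.5053 0.1974]
```

View pics/both.png

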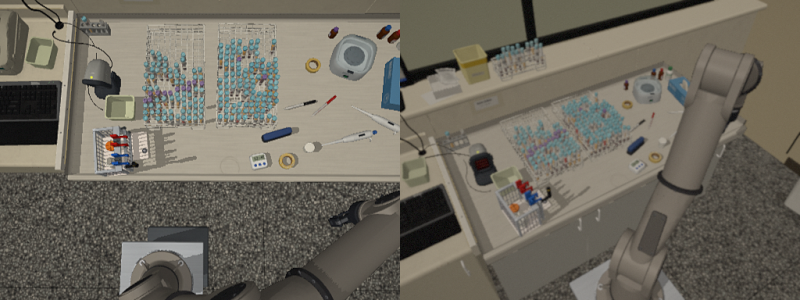

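Run:
```python
import cv2,numpy as np
a=cv2.imread("pics/top.png")[150:240,110:220];b=cv2.imread("pics/scene.png")[200:310,120:220]
a=cv2.resize(a,(440,360),interpolation=3);b=cv2.resize(b,(327,360),interpolation=3)
cv2.imwrite("pics/crop.png",np.hstack([a,b]))
```

```text
(no output)
```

View pics/crop.png

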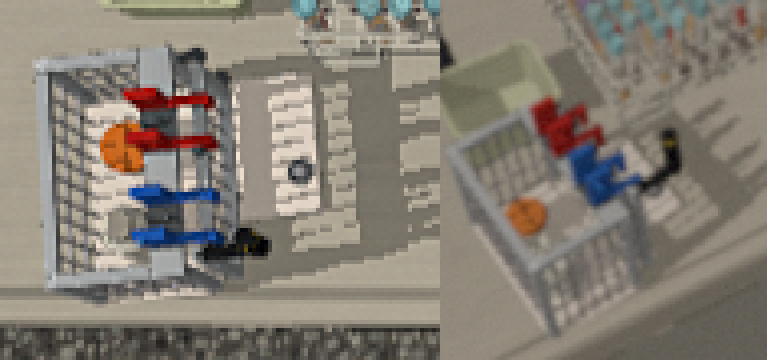

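Request:
{"fn": "jog_arm", "kwargs": {
  "motion": [
    [0,0,-0.15,55,-26,-30,85],
    [0,0,-0.3,110,-52,-60,85],
    [0,0,-0.4,165,-78,-90,85],
    [0,0,-0.5,220,-104,-119,85],
    [0,0,-0.58,275,-130,-119,85],
    [0,0,-0.58,330,-155,-119,85],
    [0,0,-0.58,390,-180,-119,85],
    [0,0,-0.58,450,-207,-119,85],
    [0,0,-0.58,450,-207,-119,85],
    [0,0,-0.58,450,-207,-119,85]
  ]
}}

```text
t: 2.45
eef_pos: [0.5997, -0.2492, 0.35]
tool_rot: [-0.0, 0.88, 0.476, -0.0]
contact_force: [-0.5, -1.1, -0.4]
gripper_width: 0.997
grasp_force: 0.0
```

```bash
cat >> h.py <<'E'
def goto(pos,yd):
    """numbers for TCP at pos, tool down, tool y along world yaw yd"""
    T=Tw(bot.get_obs());y=np.array([np.cos(yd),np.sin(yd),0]);z=np.array([0,0,-1.])
    M=np.c_[np.cross(y,z),y,z];r=R.from_matrix(T[:3,:3].T@M).as_rotvec()
    return r.round(4),((T[:3,:3].T@(np.array(pos)-T[:3,3]))*1000).round(1)
E
python3 - <<'E'
from h import *
o=bot.get_obs();print(o["t"],o["eef_pos"],o["q"])
p=bot.read_camera("wrist");print(np.round(p["tool_from_camera"],3))
print(goto([.49,.13,.33],0.0))
E
```

```text
2.45 [ 0.59965064 -0.24917612  0.35001236] [ 0.49368458  0.37172632 -0.27130419  1.45151696  0.09994455  1.33233912
 -0.3626508 ]
[[-0.    -0.959 -0.283  0.072]
 [ 1.    -0.    -0.    -0.   ]
 [ 0.    -0.283  0.959 -0.143]
 [ 0.     0.     0.     1.   ]]
(array([-0.0006,  0.001 , -0.5824]), array([ 259. , -300.4,   19.9]))
```

Request:
{"fn": "jog_arm", "kwargs": {
  "motion": [
    [0,0,-0.1,40,-47,3,85],
    [0,0,-0.2,80,-93,6,85],
    [0,0,-0.3,120,-139,9,85],
    [0,0,-0.4,160,-186,12,85],
    [0,0,-0.5,200,-232,15,85],
    [0,0,-0.582,240,-278,20,85],
    [0,0,-0.582,259,-300,20,85],
    [0,0,-0.582,259,-300,20,85]
  ]
}}

```text
t: 3.5
eef_pos: [0.4902, 0.1305, 0.3307]
tool_rot: [0.001, 0.707, 0.707, 0.0]
contact_force: [0.2, -0.8, -0.2]
gripper_width: 0.994
grasp_force: 0.0
```

Run:
```python
from h import *
np.set_printoptions(precision=4,suppress=True)
o=bot.get_obs();print(o["t"],o["eef_pos"],o["q"])
p=cam("wrist");save(p,"w1.png")
for n,z in dict(red_grip=.16,blue_grip=.16,gate_grip=.172,gate_hinge=.172,cage=0).items():
    for x in bot.tip_of(n,p)[:2]:print(n,x["xy"],round(x["score"],2),atz(p,x["xy"],z)[:2])
```

```text
3.5 [0.4902 0.1305 0.3307] [ 0.1428  0.1597 -0.5882  1.7878  0.095   1.2215 -0.4715]
red_grip [289.5, 131.9] 0.78 [0.5218 0.1657]
red_grip [260.2, 127.9] 0.36 [0.4945 0.1693]
blue_grip [215.1, 143.1] 0.82 [0.4521 0.1552]
gate_grip [197.5, 219.6] 0.59 [0.434  0.0828]
cage [260.7, 129.6] 0.71 [0.4974 0.1499]
```

View pics/w1.png

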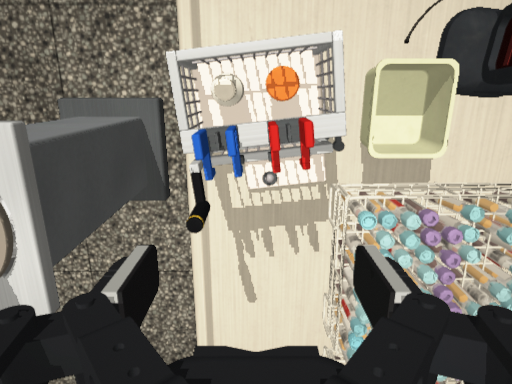

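Run:
```python
from h import *
print(goto([.522,.1655,.22],0.15))
```

```text
(array([-0.    ,  0.0005, -0.1534]), array([ 36.9,  30.6, 110.2]))
```

Request:
{"fn": "jog_arm", "kwargs": {
  "motion": [
    [0,0,-0.153,37,31,20,56],
    [0,0,-0.153,37,31,60,56],
    [0,0,-0.153,37,31,100,56],
    [0,0,-0.153,37,31,110,56],
    [0,0,-0.153,37,31,110,56]
  ]
}}

```text
t: 4.42
eef_pos: [0.522, 0.1672, 0.2206]
tool_rot: [-0.0, 0.651, 0.759, -0.0]
contact_force: [-1.0, -0.2, 0.8]
gripper_width: 0.654
grasp_force: 0.0
```

Run:
```python
from h import *
np.set_printoptions(precision=4,suppress=True)
o=bot.get_obs();print(o["t"],o["eef_pos"],o["gripper_width"])
p=cam("wrist");save(p,"w2.png")
for n,z in dict(red_grip=.16,blue_grip=.16,gate_grip=.172,cage=0).items():
    for x in bot.tip_of(n,p)[:2]:print(n,x["xy"],round(x["score"],2),atz(p,x["xy"],z)[:2])
print(goto([.522,.1655,.141],0.15))
```

```text
4.425 [0.522  0.1672 0.2206] 0.6542367785235774
red_grip [255.1, 212.7] 0.71 [0.5222 0.1633]
blue_grip [147.0, 206.7] 0.94 [0.4526 0.1568]
cage [230.8, 170.8] 0.71 [0.4965 0.1494]
(array([ 0.0026, -0.0002,  0.0027]), array([-2.3, -1.1, 80.8]))
```

View pics/w2.png

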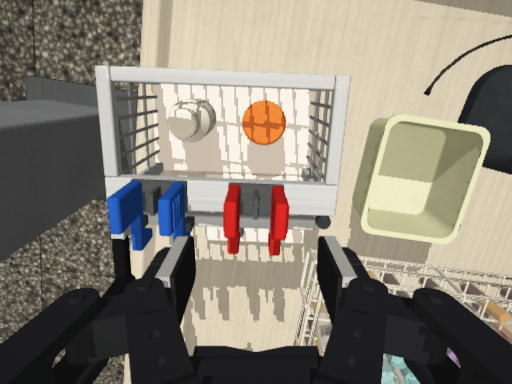

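Request:
{"fn": "jog_arm", "kwargs": {
  "motion": [
    [0,0,0.02,-2,-1,25,56],
    [0,0,0.02,-2,-1,50,56],
    [0,0,0.02,-2,-1,70,56],
    [0,0,0.02,-2,-1,79,56],
    [0,0,0.02,-2,-1,79,56]
  ]
}}

```text
t: 5.3
eef_pos: [0.5211, 0.1656, 0.1415]
tool_rot: [0.0, 0.659, 0.753, -0.0]
contact_force: [0.2, 0.2, -0.6]
gripper_width: 0.653
grasp_force: 0.0
```

Request:
{"fn": "jog_arm", "kwargs": {
  "motion": [
    [0,0,0,0,0,0,40],
    [0,0,0,0,0,0,30],
    [0,0,0,0,0,0,20],
    [0,0,0,0,0,0,15],
    [0,0,0,0,0,0,15],
    [0,0,0,0,0,0,15],
    [0,0,0,0,0,0,15]
  ],
  "grip_force": 30
}}

```text
t: 6.18
eef_pos: [0.5221, 0.166, 0.1427]
tool_rot: [0.001, 0.659, 0.752, 0.001]
contact_force: [0.6, -0.9, 8.4]
gripper_width: 0.219
grasp_force: 30.0
```

Request:
{"fn": "jog_arm", "kwargs": {
  "motion": [
    [0,0,0,0,0,0,56],
    [0,0,0,0,0,0,56],
    [0,0,0,0,0,0,56],
    [0,0,0,0,0,-30,56],
    [0,0,0,0,0,-60,56],
    [0,0,0,0,-20,-75,56],
    [0,0,0,0,-70,-75,56],
    [0,0,0,0,-70,-75,56]
  ]
}}

```text
t: 7.18
eef_pos: [0.4483, 0.1555, 0.2159]
tool_rot: [0.0, 0.658, 0.753, -0.002]
contact_force: [-0.3, 0.1, 0.3]
gripper_width: 0.654
grasp_force: 0.0
```

Run:
```python
from h import *
np.set_printoptions(precision=4,suppress=True)
o=bot.get_obs();print(o["t"],o["eef_pos"],o["gripper_width"])
p=cam("wrist");save(p,"w3.png")
for n,z in dict(red_grip=.16,blue_grip=.16,gate_grip=.172,cage=0).items():
    for x in bot.tip_of(n,p)[:2]:print(n,x["xy"],round(x["score"],2),atz(p,x["xy"],z)[:2])
print(goto([.4525,.1563,.142],0.133))
```

```text
7.175 [0.4483 0.1555 0.2159] 0.6538908727406412
red_grip [374.2, 213.7] 0.75 [0.5231 0.1627]
red_grip [216.1, 316.3] 0.67 [0.4314 0.0728]
blue_grip [258.9, 208.6] 0.88 [0.4501 0.1562]
gate_grip [219.6, 311.3] 0.55 [0.4337 0.0863]
cage [300.4, 170.4] 0.94 [0.4983 0.1495]
(array([ 0.0003, -0.0006, -0.0006]), array([-0.2, -0.2, 74.3]))
```

View pics/w3.png

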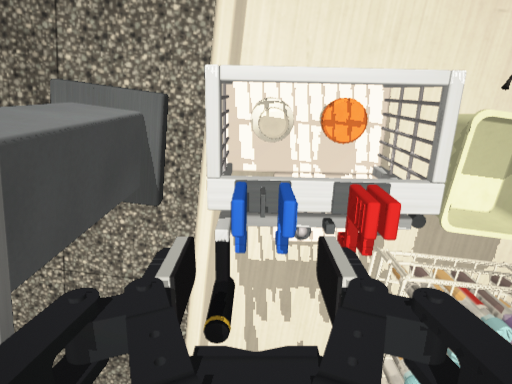

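Request:
{"fn": "jog_arm", "kwargs": {
  "motion": [
    [0,0,0,0,0,25,56],
    [0,0,0,0,0,50,56],
    [0,0,0,0,0,68,56],
    [0,0,0,0,0,74,56],
    [0,0,0,0,0,74,56]
  ]
}}

```text
t: 8.05
eef_pos: [0.4519, 0.1565, 0.1423]
tool_rot: [-0.0, 0.659, 0.753, -0.0]
contact_force: [-0.4, 0.3, 0.4]
gripper_width: 0.657
grasp_force: 0.0
```

Request:
{"fn": "jog_arm", "kwargs": {
  "motion": [
    [0,0,0,0,0,0,40],
    [0,0,0,0,0,0,30],
    [0,0,0,0,0,0,20],
    [0,0,0,0,0,0,15],
    [0,0,0,0,0,0,15],
    [0,0,0,0,0,0,15],
    [0,0,0,0,0,0,15]
  ],
  "grip_force": 30
}}

```text
t: 8.93
eef_pos: [0.4528, 0.1568, 0.1436]
tool_rot: [0.001, 0.659, 0.752, 0.001]
contact_force: [-0.7, -0.4, 10.1]
gripper_width: 0.219
grasp_force: 29.8
```

Request:
{"fn": "jog_arm", "kwargs": {
  "motion": [
    [0,0,0,0,0,0,56],
    [0,0,0,0,0,0,56],
    [0,0,0,0,0,0,56],
    [0,0,0,0,0,-30,56],
    [0,0,0,0,0,-60,56],
    [0,0,0,0,0,-90,56],
    [0,0,0,-45,-20,-100,60],
    [0,0,0,-71,-29,-100,60],
    [0,0,0,-71,-29,-100,60],
    [0,0,0,-71,-29,-100,60]
  ]
}}

```text
t: 10.18
eef_pos: [0.4324, 0.0828, 0.2423]
tool_rot: [-0.0, 0.658, 0.753, 0.0]
contact_force: [-0.4, 0.5, -0.4]
gripper_width: 0.708
grasp_force: 0.0
```

Run:
```python
from h import *
np.set_printoptions(precision=4,suppress=True)
cam("top")
o=bot.get_obs();print(o["t"],o["eef_pos"],o["gripper_width"],o["q"])
p=cam("wrist");save(p,"w4.png")
for n,z in dict(red_grip=.16,blue_grip=.16,gate_grip=.172,gate_hinge=.172,cage=0).items():
    for x in bot.tip_of(n,p)[:2]:print(n,x["xy"],round(x["score"],2),atz(p,x["xy"],z)[:2])
```

```text
10.225 [0.4324 0.0832 0.2423] 0.6991283347399669 [ 0.2428  0.1187 -0.6092  2.0414  0.0798  1.0039 -0.2717]
red_grip [300.0, 94.0] 0.63 [0.4515 0.1565]
red_grip [409.2, 99.6] 0.61 [0.5227 0.1625]
blue_grip [301.4, 96.3] 0.87 [0.4527 0.1552]
gate_grip [258.7, 200.1] 0.61 [0.4342 0.085 ]
cage [321.1, 103.7] 0.63 [0.4971 0.1507]
```

View pics/w4.png

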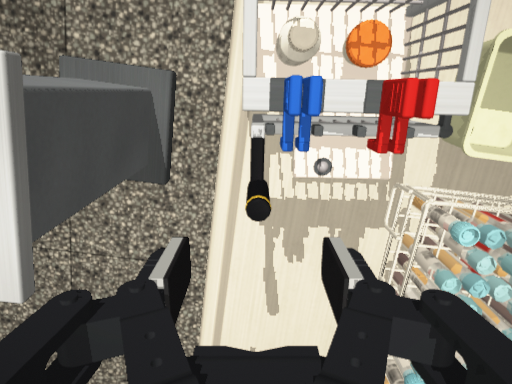

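Run:
```python
from h import *
np.set_printoptions(precision=3,suppress=True)
p=cam("wrist");tc=np.array(p["tool_from_camera"]);K=p["camera_matrix"];print(K[0,0],goto([.4342,.0845,.153],.133))
def mk(pos,q):
    return dict(camera_matrix=K,T=Tw(dict(eef_pos=pos,tool_rot=q))@tc)
p1=mk([.4902,.1305,.3307],[.001,.707,.707,0]);p4=mk([.4324,.0832,.2423],[0,.658,.753,0])
for a,b in(((341,187),(403,187)),):
    A=np.vstack([np.eye(3)-np.outer(d,d)/(d@d) for d in(ray(p1,a)[1],ray(p4,b)[1])])
    B=np.r_[A[:3]@ray(p1,a)[0],A[3:]@ray(p4,b)[0]];print(np.linalg.lstsq(A,B,rcond=None)[:2])
for z in(.0,.04,.08,.1):print(z,atz(p1,(341,187),z),atz(p4,(403,187),z),atz(p4,(388,270),z),atz(p1,(330,345),z))
a=cv2.imread("pics/w1.png")[120:384,300:512];b=cv2.imread("pics/w4.png")[120:384,340:512]
cv2.imwrite("pics/c2.png",np.hstack([cv2.resize(a,(440,548)),cv2.resize(b,(357,548))]))
```

```text
333.93138486939984 (array([-0.   , -0.   ,  0.001]), array([ 1.8,  2.1, 89.2]))
(array([ 0.619,  0.064, -0.011]), array([0.]))
0.0 [0.617 0.066 0.   ] [0.613 0.068 0.   ] [ 0.622 -0.043  0.   ] [ 0.618 -0.217  0.   ]
0.04 [0.606 0.077 0.04 ] [0.593 0.077 0.04 ] [ 0.602 -0.023  0.04 ] [ 0.607 -0.181  0.04 ]
0.08 [0.595 0.089 0.08 ] [0.573 0.086 0.08 ] [ 0.581 -0.002  0.08 ] [ 0.597 -0.146  0.08 ]
0.1 [0.59  0.095 0.1  ] [0.564 0.091 0.1  ] [0.571 0.008 0.1  ] [ 0.591 -0.128  0.1  ]
```

View pics/c2.png

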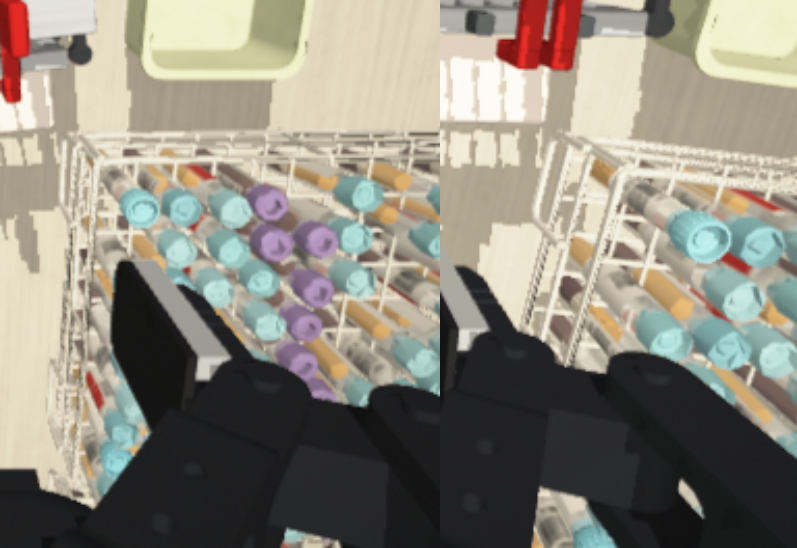

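Run:
```python
from h import *
np.set_printoptions(precision=3,suppress=True)
p=cam("wrist");tc=np.array(p["tool_from_camera"]);K=p["camera_matrix"]
def mk(pos,q):
    return dict(camera_matrix=K,T=Tw(dict(eef_pos=pos,tool_rot=q))@tc)
p1=mk([.4902,.1305,.3307],[.001,.707,.707,0]);p4=mk([.4324,.0832,.2423],[0,.658,.753,0])
for a,b in(((368,220),(464,234)),((346,198),(427,203))):
    A=np.vstack([np.eye(3)-np.outer(d,d)/(d@d) for d in(ray(p1,a)[1],ray(p4,b)[1])])
    B=np.r_[A[:3]@ray(p1,a)[0],A[3:]@ray(p4,b)[0]];print(np.linalg.lstsq(A,B,rcond=None)[:2])
hg=np.array([.5819,.1476]);h0=np.array([.4343,.0845])
for th in(.35,.7,1.05,1.4):print(th,hg+R.from_rotvec([0,0,th]).as_matrix()[:2,:2]@(h0-hg))
```

```text
(array([0.619, 0.06 , 0.116]), array([0.]))
(array([0.605, 0.072, 0.073]), array([0.]))
0.35 [0.465 0.038]
0.7 [0.51  0.004]
1.05 [ 0.563 -0.012]
1.4 [ 0.619 -0.009]
```

Request:
{"fn": "jog_arm", "kwargs": {
  "motion": [
    [0,0,0,2,2,30,60],
    [0,0,0,2,2,60,60],
    [0,0,0,2,2,80,60],
    [0,0,0,2,2,89,60],
    [0,0,0,2,2,89,60]
  ]
}}

```text
t: 11.25
eef_pos: [0.434, 0.0844, 0.1532]
tool_rot: [-0.0, 0.659, 0.753, -0.0]
contact_force: [-0.2, 0.6, 0.6]
gripper_width: 0.701
grasp_force: 0.0
```

Request:
{"fn": "jog_arm", "kwargs": {
  "motion": [
    [0,0,0,0,0,0,40],
    [0,0,0,0,0,0,25],
    [0,0,0,0,0,0,12],
    [0,0,0,0,0,0,8],
    [0,0,0,0,0,0,8],
    [0,0,0,0,0,0,8],
    [0,0,0,0,0,0,8]
  ],
  "grip_force": 50
}}

```text
t: 12.12
eef_pos: [0.4338, 0.0842, 0.154]
tool_rot: [0.0, 0.659, 0.752, -0.0]
contact_force: [-3.9, -0.4, 6.7]
gripper_width: 0.172
grasp_force: 48.6
```

Request:
{"fn": "jog_arm", "kwargs": {
  "motion": [
    [0,0,-0.05,-8,2,0,8],
    [0,0,-0.1,-15,5,0,8],
    [0,0,-0.2,-30,12,0,8],
    [0,0,-0.3,-44,20,0,8],
    [0,0,-0.3,-44,20,0,8]
  ]
}}

```text
t: 12.75
eef_pos: [0.4593, 0.0416, 0.1539]
tool_rot: [-0.0, 0.539, 0.842, -0.001]
contact_force: [-7.3, -2.6, 11.8]
gripper_width: 0.174
grasp_force: 49.5
```

Request:
{"fn": "jog_arm", "kwargs": {
  "motion": [
    [0,0,-0.1,-15,5,0,8],
    [0,0,-0.2,-30,12,0,8],
    [0,0,-0.3,-44,20,0,8],
    [0,0,-0.4,-57,29,0,8],
    [0,0,-0.5,-69,40,0,8],
    [0,0,-0.6,-80,51,0,8],
    [0,0,-0.7,-90,64,0,8],
    [0,0,-0.8,-98,78,0,8],
    [0,0,-0.8,-98,78,0,8],
    [0,0,-0.8,-98,78,0,8]
  ]
}}

```text
t: 14.0
eef_pos: [0.5715, -0.0154, 0.154]
tool_rot: [-0.0, 0.169, 0.986, -0.002]
contact_force: [-3.6, -6.4, 7.8]
gripper_width: 0.17
grasp_force: 49.4
```

Request:
{"fn": "jog_arm", "kwargs": {
  "motion": [
    [0,0,-0.1,-15,5,0,8],
    [0,0,-0.2,-30,12,0,8],
    [0,0,-0.29,-43,19,0,8],
    [0,0,-0.29,-43,19,0,8],
    [0,0,-0.29,-43,19,0,8],
    [0,0,-0.29,-43,19,0,8]
  ]
}}

```text
t: 14.75
eef_pos: [0.6184, -0.0116, 0.1541]
tool_rot: [-0.0, 0.024, 1.0, -0.002]
contact_force: [-3.7, -5.1, 6.9]
gripper_width: 0.171
grasp_force: 49.3
```

Run:
```python
from h import *
o=bot.get_obs();print(o["t"],o["eef_pos"],o["q"],o["joint_vel"],o["gripper_width"])
p=cam("wrist");q=cam("scene")
cv2.imwrite("pics/w5.png",cv2.cvtColor(np.hstack([p["pixels"],cv2.resize(q["pixels"][180:330,100:250],(384,384))])[:,:,:],cv2.COLOR_RGB2BGR)[:,96:])
```

```text
14.75 [ 0.61841555 -0.01157837  0.15405615] [ 0.45664544  0.57584984 -0.74720732  1.72892485  0.45383406  1.01816056
  1.06688221] [-1.47228821e-03 -1.55533351e-03  1.21144881e-03  5.10804034e-04
  9.86523929e-05  1.56464969e-04  1.30202719e-03] 0.17070828940114613
```

View pics/w5.png

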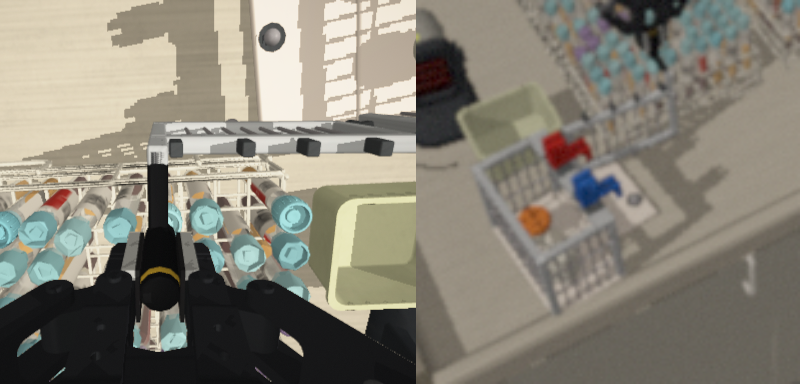

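The picture shows the gate wide open, square to the cage front. The banded post is between the pads (about 160,280), and both catches are squeezed.

```bash
python3 -c "
from station import bot
print(bot.hand_in())"
```

```text
the job is handed in; nothing more can be done
None
```

I squeezed the red catch, then the blue, and swung the gate out past its detent to about 1.4 rad; the gripper still holds the handle and the job is handed in, though no verdict came back.

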